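# Seat the ribbed-sphere base in its dock and lock the cam lever

## Robot

A 6-joint arm with a two-finger parallel gripper is mounted at the origin on the work surface. World frame = base frame: x ahead of the robot, y to its left, z up, the work surface at z = 0. Lengths are in m, angles in rad, forces in N, time in s.
With the tool pointing down it reaches from about 0.275 to 0.725 m from the base axis. Payload 5.6 kg.
Tool frame: the origin (TCP) lies midway between the tips of the shut fingers; the grasp point (between the pads) lies 19 mm behind it; z points along the fingers, y is the line along which they close (so a half turn about z gives the same grasp; the last joint's range is limited). The gripper opens to 85 mm and grips with 20 to 120 N. Pads are 22 mm wide; open, the fingers measure 114 mm over their backs; the gripper's body (76 mm by 85 mm) begins 54 mm behind the grasp point. The pads swing forward as they close: fully open they stand 13 mm farther back than shut.
Start: joints at [1.495, 0.255, 0.108, 0, -1.424, -0.285], TCP at [0.194, 0.515, 0.231] pointing down, gripper open.
Joint ranges: [-2.95, 2.95], [-1.21, 1.97], [-1.09, 1.5], [-2.87, 1.71], [-2.94, -0.07], [-3.05, 3.05]. Speed limits (rad/s): [2.57, 2.57, 3.14, 3.14, 3.14, 3.14].

## Interface

Orientations are given as a unit quaternion [w, x, y, z].
In Python, from workcell import arm gives the robot as it stands.
- The arm moves only by the shell command python3 -m jog [FORCE], which reads ROWS from standard input. ROWS is one flat JSON list of numbers that holds 1 to 12 rows one after another, with no inner brackets; each row has 7 numbers: a rotation vector rx, ry, rz in a scale on which 1.0 is 2 pi rad, then dx, dy, dz in fractions of the full range, 1 being 80 cm, then the finger opening in m; each row shifts and turns the commanded pose from where the row before left it, along the tool's axes as they then stand; what a row does not reach is not made up. A row lasts 1/12 s, in which the tool goes at most 0.0417 m and 0.125 rad, less where a joint would pass 70% of its speed; a pose out of reach is approached as far as the arm can. The fingers move at their own pace and stop on an object; FORCE is the grip in N (left out, the last holds). Time passes only in rows, so rows that do not move let the fingers close. It prints the time, the measured TCP pose, the force, the opening and the grip force at its end. A shift or turn number past 1, either way, is cut back to 1. Input that does not fit is refused with a message, and nothing moves.
- arm.get_obs(): the state, without advancing time (a new reading comes with each control period).
- arm.snapshot(name): name is "scene" or "top" or "wrist"; returns a dict with "image" (400x640x3 uint8, blue, green, red), "depth" (400x640 float32, m along the optical axis (not along the pixel's ray), 0 where there is no reading), "camera_matrix" (3x3 intrinsics, pixels), "camera_from_world" (4x4, takes a point from world to camera coordinates). Camera axes: x right, y down, z forward; pixel columns grow to the right and rows downward; lengths in m; the calibration is good to about 2 mm. A picture is of the moment at which its call begins.
- arm.close_job(): hands the job in; it is judged then, once.
The state is a dict: "t": time; "q": joint angles; "joint_velocities": joint speeds; "joint_torque": joint torques, N m; "eef_pos": TCP position; "orientation": TCP orientation; "wrist_force": force on the tool from outside, world axes, zero at the start; "moment": the same for the moment, N m; "opening": finger opening in m; "gripper_force": force on a finger pad.
Only numpy, scipy, OpenCV 4.12 (cv2) and the standard library are available. Lean on these libraries where they do the work, as an engineer would, in place of code of your own. Each camera call takes 0.05 s, during which the arm holds its last target. There are 200 camera calls.

## Task

Slide the maple base that carries the ribbed ceramic sphere along its dock until you feel it fully home against the adjustable end stop, its seat pin pushed in. Then flip the cam lever round until it snaps past centre and stays shut by itself, clamping the base there. Use light hand pressure, always under 25 N, and leave the other things on the shelf undisturbed.

Things in the scene. Friction and masses are not known exactly. Their poses are not given: they have to be found in the camera images.
- dock: Wooden dock fixed on the shelf top. Origin on the shelf top, mid channel; x runs along the channel from mouth to end stop (about away from the robot), z up. Floor plate 12 mm thick, x -115..72, y -100..55 mm. Channel 73 mm wide, walls 14 mm thick, tops at z 32, x -70..72 mm. Grey clamp housing x -35..5, y -98..-52 mm, top at z 34.
- base: Loose maple base, 90 (x) by 70 (y) by 24 mm high, 0.3 to 0.6 kg, lying on the dock's floor plate with 1.5 mm play each side, its origin at dock x -50 to -38 mm at the start. Origin: centre of its underside; axes as the dock's. It slides with 1 to 6 N, briefly more if it rubs a wall. Fully home its origin is at dock x between -18 and 0 mm, as the end stop happens to be set.
- base_tail (a point): Centre of the flat -x end face of the base (the end towards the robot), 12 mm above its underside: the face to push on.
- sphere_center (a point): Centre of the white ribbed ceramic sphere, 43 mm across, fixed on the base at its x = +12 mm, 49 mm above the underside (top at 71 mm).
- seat_pin (a joint): How far (m) the seat pin is pushed into the end stop: 0 free, 4 mm proud; 0.004 when the base touches the stop. Light (0.5 N). The stop is a rigid aluminium block across the channel's far end, top at dock z 37 mm, set by a screw: its face is anywhere from dock x 27 to 45 mm, to be felt for. 10 N seats the base; meeting the stop faster than 15 mm/s jolts it over 25 N.
- notch (a point): Middle of the notch in the -y side of the base, 35 mm long, 5 mm deep, centred at base x = -6 mm. The clamp's nose enters it once the base is home or near it; before that the nose meets the side of the base and the lever blocks halfway.
- cam_lever (a joint): Angle (rad) of the aluminium cam lever, swinging level about an upright pivot, counter-clockwise from above as it closes. Starts open at 0 to 0.35. In the dock frame it points along angle -2.182 + value from x. Takes up to about 12 N at lever_grip, most near 1.55; dead centre 1.85, then it snaps by itself to a rigid stop at 2.15 and stays. Let go before that it springs open.
- lever_pivot (a point): Pivot axis of the lever (fixed on the dock), at the lever's mid height, 44 mm above the shelf top.
- lever_grip (a point): Point on the lever's centre line, 70 mm from the pivot, mid height (44 mm above the shelf top), where a fingertip pushes it. The lever bar is 11 mm wide and 14 mm high (37 to 51 mm above the shelf top); its round end, 18 mm across, is centred 92 mm from the pivot and reaches 101 mm.
- nose: Sprung rubber nose of the clamp, 12 mm across, 24 mm above the shelf top at dock x = -15 mm, driven by the lever along dock +y into the notch, up to 22 mm. Its origin is the middle of its tip, at dock y = -42 mm when open. Clamped, it presses the base with about 50 N.
- cup: Bystander: maple cup 68 mm across, 45 mm high, upright; origin centre of its underside. It holds a glass marble.
- marble: Bystander: glass marble, 22 mm across, in the cup.
- dome: Bystander: red silicone squish dome, 68 mm across, 29 mm high; origin centre of its underside.
- pebble: Bystander: grey pebble, 42 mm across, 18 mm high; origin centre of its underside.
- wood_ring: Bystander: dark wooden ring, 66 mm across, 18 mm high; origin centre of its underside.
There are look-alikes about, which are no part of the job. Leave any orange or pink look-alike of the base alone.

How it is judged:
By the outcome, as a careful person would: the job done as asked, in the order asked, and still so for the second after the job is handed in, with the robot touching nothing.
It also fails if it takes over 67 s, if anything falls off the work surface, if the arm or the gripper's body presses on something with over 40 N, if the wrist force passes 120 N, or if a joint passes its speed limit or range.

## Working session

There is one attempt and no reset: what is moved stays moved. The work goes in short steps, Python scripts to look and compute and a shell command to move; the robot and the scene stay as the last step left them, time stands still between calls to the robot, and variables do not carry over. Pictures are saved under pics/ and viewed, at most 10 in all, crops included, and the job is handed in when it is done.

```bash
mkdir -p pics; ls; python3 - <<'E'
from workcell import arm
import cv2,numpy as np
for n in("top","scene"):
    s=arm.snapshot(n);cv2.imwrite(f"pics/{n}0.png",s["image"]);np.savez(f"{n}0.npz",**s)
o=arm.get_obs();print(o["t"],o["eef_pos"],o["orientation"],o["opening"],o["wrist_force"])
E
```

```text
pics
0.1 [0.19395344 0.51418703 0.23047994] [ 8.59736715e-04  9.83771712e-01 -1.79422604e-01 -9.70371902e-05] 0.08515214861467683 [ 0.76065317 -0.17442156  0.3158526 ]
```

View pics/top0.png

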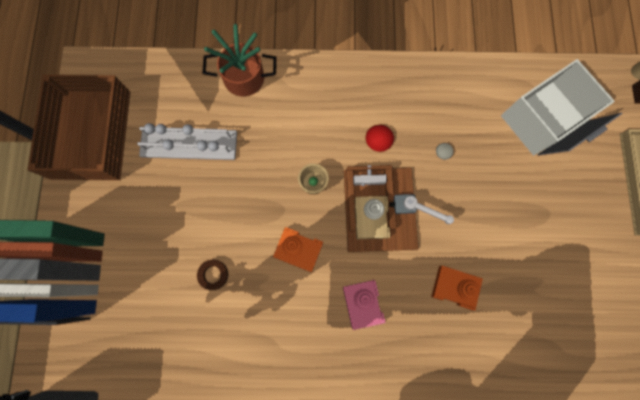

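View pics/scene0.png

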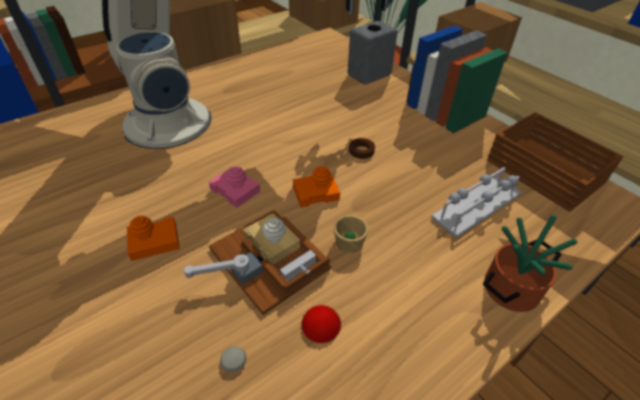

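The top view shows the dock at about (380,208), with the maple base at (373,215) and its pale sphere at (374,208). The lever pivot is at (410,203) and its tip at (450,219). The look-alikes are orange at (298,250) and (458,288) and pink at (364,304); only the maple one in the dock fits the description. The cup is at (314,179), the dome at (380,138), the pebble at (445,150) and the ring at (212,274). I'll confirm with a crop and measure.

```bash
cat > h.py <<'E'
import numpy as np,cv2
def ray(s,u,v,z):
    K=s["camera_matrix"];T=s["camera_from_world"];R=T[:3,:3];t=T[:3,3]
    c=-R.T@t;d=R.T@np.linalg.inv(K)@np.array([u,v,1.0]);return c+d*(z-c[2])/d[2]
def pts(s):
    K=s["camera_matrix"];T=s["camera_from_world"];D=s["depth"]
    v,u=np.mgrid[:D.shape[0],:D.shape[1]]
    P=np.stack([(u-K[0,2])/K[0,0]*D,(v-K[1,2])/K[1,1]*D,D],-1)
    return (P-T[:3,3])@T[:3,:3]
E
python3 - <<'E'
from h import *
s=np.load("top0.npz");im=s["image"]
cv2.imwrite("pics/crop.png",cv2.resize(im[150:265,330:470],None,fx=5,fy=5,interpolation=cv2.INTER_CUBIC))
P=pts(s);print(s["camera_matrix"][0,0],ray(s,320,200,0))
for u,v in((200,320),(350,230),(373,230),(374,208),(403,203),(430,211),(446,218),(370,180)):print(u,v,P[v,u].round(4))
E
```

```text
417.6967141795244 [0.56944908 0.11144168 0.        ]
200 320 [ 0.3048  0.3647 -0.0015]
350 230 [0.4981 0.0464 0.0314]
373 230 [ 0.4988 -0.0031  0.0318]
374 208 [0.538  0.0009 0.0803]
403 203 [ 0.5586 -0.0692  0.0335]
430 211 [ 0.5394 -0.1236  0.0466]
446 218 [ 0.5242 -0.1561  0.0498]
370 180 [0.6088 0.0023 0.0353]
```

View pics/crop.png

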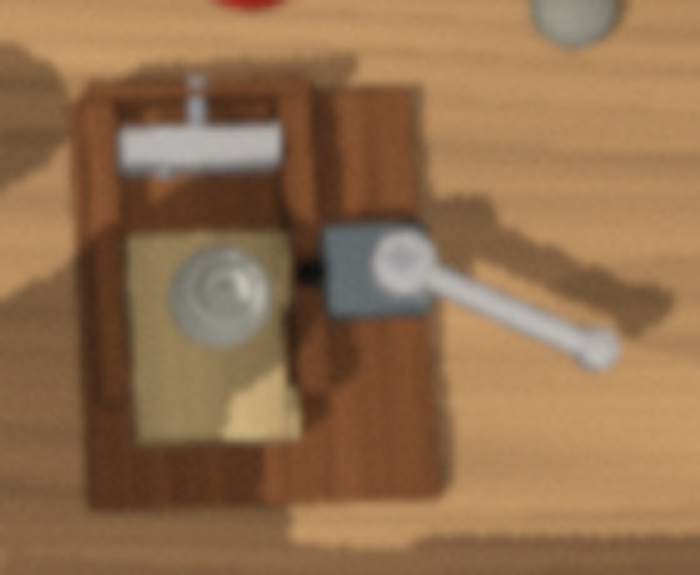

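```bash
python3 - <<'E'
from h import *
s=np.load("top0.npz")
f=lambda u,v,z:ray(s,330+(u+.5)/5-.5,150+(v+.5)/5-.5,z)
g={n:f(*a)[:2] for n,a in dict(nr=(443,495,.012),nl=(90,506,.012),fr=(420,88,.012),piv=(404,260,.053),tip=(598,348,.051),tailL=(137,442,.036),tailR=(300,440,.036),headL=(126,235,.036),headR=(288,233,.036),sph=(220,296,.061),stopL=(120,173,.037),stopR=(280,168,.037),hnr=(325,318,.034)).items()}
for k,v in g.items():print(k,v.round(4))
a=lambda p,q:np.degrees(np.arctan2(*(g[q]-g[p])[::-1]))
print(a('nr','fr'),a('nr','nl')-90,a('tailR','headR'),a('tailL','headL'),a('tailR','tailL')-90,a('stopR','stopL')-90,"lever",a('piv','tip'),np.linalg.norm(g['tip']-g['piv']),np.linalg.norm(g['nr']-g['nl']),np.linalg.norm(g['nr']-g['fr']))
yaw=np.radians(2.0)
for yaw in np.radians([0,1,2,3]):
  c,sn=np.cos(yaw),np.sin(yaw);R=np.array([[c,-sn],[sn,c]])
  O=[g['nr']-R@[-.115,-.1],g['nl']-R@[-.115,.055],g['fr']-R@[.072,-.1]]
  print(np.degrees(yaw),np.round(O,4).tolist())
E
```

```text
nr [ 0.4619 -0.1039]
nl [0.455  0.0502]
fr [ 0.6461 -0.1004]
piv [ 0.558  -0.0809]
tip [ 0.5215 -0.1624]
tailL [0.4806 0.0319]
tailR [ 0.4824 -0.0377]
headL [0.5708 0.0361]
headR [ 0.5727 -0.0346]
sph [ 0.5398 -0.001 ]
stopL [0.5984 0.0386]
stopR [ 0.6016 -0.0316]
hnr [ 0.5357 -0.0502]
1.0867197085520972 2.5661273358130927 1.9724134889321336 2.630331801978133 1.5001061359775036 2.6544314553064083 lever -114.1251473638994 0.08926997119935368 0.15420788443250616 0.18422555120661538
0.0 [[0.5769, -0.0039], [0.57, -0.0048], [0.5741, -0.0004]]
1.0 [[0.5752, -0.0019], [0.571, -0.0028], [0.5724, -0.0017]]
2.0 [[0.5734, 0.0001], [0.5719, -0.0008], [0.5707, -0.003]]
3.0000000000000004 [[0.5715, 0.002], [0.5727, 0.0013], [0.569, -0.0043]]
```

The crop confirms it: maple base with the white ribbed sphere at crop (220,296), dock axis yawed about 2°, dock origin near (0.572,-0.001), lever value about 0.155, and base tail near (0.4815,-0.003). I'm moving behind the tail with the fingers shut.

Careful with the scale: shifts go in shares of 80 cm and turns go in shares of 2 pi rad. That gives: 0.0264 m / 0.8 = 0.033, 0.0246 m / 0.8 = 0.0308.

```bash
echo '[0,0,0,0.033,0.0308,0,0,0,0,0,0.033,0.0308,0,0,0,0,0,0.033,0.0308,0,0,0,0,0,0.033,0.0308,0,0,0,0,0,0.033,0.0308,0,0,0,0,0,0.033,0.0308,0,0,0,0,0,0.033,0.0308,0,0,0,0,0,0.033,0.0308,0,0,0,0,0,0.033,0.0308,0,0,0,0,0,0.033,0.0308,0,0,0,0,0,0.033,0.0308,0,0,0,0,0,0.033,0.0308,0,0]' | python3 -m jog 20
echo '[0,0,0,0.033,0.0308,0,0,0,0,0,0.033,0.0308,0,0,0,0,0,0.033,0.0308,0,0,0,0,0,0.033,0.0308,0,0,0,0,-0.0158,0,0,0.025,0,0,0,-0.0158,0,0,0.0375,0,0,0,-0.0158,0,0,0.0375,0,0,0,-0.0158,0,0,0.0375,0,0,0,0,0,0,0.025,0,0,0,0,0,0,0,0]' | python3 -m jog
python3 - <<'E'
from workcell import arm
import cv2
s=arm.snapshot("wrist");cv2.imwrite("pics/w1.png",s["image"])
o=arm.get_obs();print(o["t"],o["eef_pos"],o["orientation"],o["wrist_force"])
E
```

```text
t: 1.1
eef_pos: [0.3864, 0.1248, 0.2312]
orientation: [-0.0, 0.984, -0.179, -0.0]
wrist_force: [-0.1, 0.7, 0.2]
opening: 0.0002
gripper_force: 0.0
t: 1.93
eef_pos: [0.4468, -0.0035, 0.0969]
orientation: [0.001, 1.0, 0.017, -0.005]
wrist_force: [-0.9, 0.0, -0.4]
opening: 0.0001
gripper_force: 0.0
1.9833 [ 0.4486708  -0.00334636  0.09959442] [ 7.48443985e-04  9.99847819e-01  1.72418031e-02 -2.54927996e-03] [0.4681183  0.01668587 0.80619729]
```

View pics/w1.png

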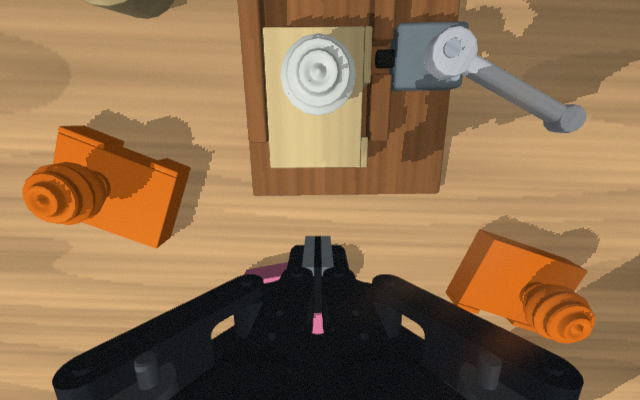

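The wrist view shows the base tail edge from (272,167) to (367,167), floor plate corners at (254,195) and (439,193), the lever pivot at (453,47) and its end at (567,118). I'll recompute from these.

```bash
python3 - <<'E'
from workcell import arm
from h import *
s=arm.snapshot("wrist");np.savez("w1.npz",**s)
for n,a in dict(tl=(272,167,.036),tr=(367,167,.036),nl=(254,195,.012),nr=(439,193,.012),piv=(453,46,.056),tip=(568,117,.051),hnr=(458,88,.034),hnl=(393,89,.034),bfr=(372,28,.036)).items():print(n,ray(s,*a).round(4))
E
```

```text
tl [0.4838 0.0314 0.036 ]
tr [ 0.4862 -0.0382  0.036 ]
nl [0.4557 0.0504 0.012 ]
nr [ 0.4628 -0.1048  0.012 ]
piv [ 0.5628 -0.0795  0.056 ]
tip [ 0.5254 -0.1631  0.051 ]
hnr [ 0.5425 -0.0966  0.034 ]
hnl [ 0.5403 -0.052   0.034 ]
bfr [ 0.5762 -0.034   0.036 ]
```

To row units: 0.025 m / 0.8 = 0.0313, 0.02 m / 0.8 = 0.025.

```bash
echo '[0,0,0,0,0,0.0313,0,0,0,0,0,0,0.0313,0,0,0,0,0,0,0.025,0,0,0,0,0,0,0.0094,0,0,0,0,0,0,0,0]' | python3 -m jog
echo '[0,0,0,0.0038,0,0,0,0,0,0,0.0038,0,0,0,0,0,0,0.0038,0,0,0,0,0,0,0.0038,0,0,0,0,0,0,0.0025,0,0,0,0,0,0,0.0025,0,0,0,0,0,0,0.0013,0,0,0,0,0,0,0.0013,0,0,0,0,0,0,0.0013,0,0,0,0,0,0,0.0013,0,0,0,0,0,0,0.0013,0,0,0,0,0,0,0.0013,0,0,0]' | python3 -m jog
```

```text
t: 2.45
eef_pos: [0.4504, -0.0028, 0.0238]
orientation: [0.0, 1.0, 0.018, -0.0]
wrist_force: [-0.7, -0.2, -0.5]
opening: -0.0001
gripper_force: 0.0
t: 3.45
eef_pos: [0.4724, -0.002, 0.0238]
orientation: [0.0, 1.0, 0.018, -0.0]
wrist_force: [-0.4, 0.7, -0.2]
opening: 0.0003
gripper_force: 1.1
```

To row units: 0.001 m / 0.8 = 0.0013.

```bash
for i in 1; do echo '[0,0,0,0.0013,0,0,0,0,0,0,0.0013,0,0,0,0,0,0,0.0013,0,0,0,0,0,0,0.0013,0,0,0,0,0,0,0.0013,0,0,0,0,0,0,0.0013,0,0,0,0,0,0,0.0013,0,0,0,0,0,0,0.0013,0,0,0]' | python3 -m jog; echo '[0,0,0,0.0013,0,0,0,0,0,0,0.0013,0,0,0,0,0,0,0.0013,0,0,0,0,0,0,0.0013,0,0,0,0,0,0,0.0013,0,0,0,0,0,0,0.0013,0,0,0,0,0,0,0.0013,0,0,0,0,0,0,0.0013,0,0,0]' | python3 -m jog; done
```

```text
t: 4.12
eef_pos: [0.4804, -0.0017, 0.0236]
orientation: [0.0, 1.0, 0.018, -0.0]
wrist_force: [-2.3, 0.6, -0.4]
opening: 0.0001
gripper_force: 0.8
t: 4.78
eef_pos: [0.4884, -0.0014, 0.0238]
orientation: [-0.0, 1.0, 0.018, -0.0]
wrist_force: [-2.0, -0.4, -1.0]
opening: -0.0003
gripper_force: 0.8
```

To row units: 0.001 m / 0.8 = 0.0013.

```bash
echo '[0,0,0,0.0013,0,0,0,0,0,0,0.0013,0,0,0,0,0,0,0.0013,0,0,0,0,0,0,0.0013,0,0,0,0,0,0,0.0013,0,0,0,0,0,0,0.0013,0,0,0,0,0,0,0.0013,0,0,0,0,0,0,0.0013,0,0,0]' | python3 -m jog; echo '[0,0,0,0.0006,0,0,0,0,0,0,0.0006,0,0,0,0,0,0,0.0006,0,0,0,0,0,0,0.0006,0,0,0]' | python3 -m jog
```

```text
t: 5.45
eef_pos: [0.4964, -0.0012, 0.0238]
orientation: [-0.0, 1.0, 0.018, -0.0]
wrist_force: [-2.1, 0.1, -1.2]
opening: -0.0001
gripper_force: 0.9
t: 5.78
eef_pos: [0.4984, -0.0011, 0.0238]
orientation: [-0.0, 1.0, 0.018, -0.0]
wrist_force: [-2.4, 0.2, -0.9]
opening: -0.0002
gripper_force: 0.9
```

To row units: 0.0005 m / 0.8 = 0.0006.

```bash
echo '[0,0,0,0.0006,0,0,0,0,0,0,0.0006,0,0,0,0,0,0,0.0006,0,0,0,0,0,0,0.0006,0,0,0]' | python3 -m jog; echo '[0,0,0,0.0006,0,0,0,0,0,0,0.0006,0,0,0,0,0,0,0.0006,0,0,0]' | python3 -m jog
```

```text
t: 6.12
eef_pos: [0.5003, -0.0011, 0.0238]
orientation: [0.0, 1.0, 0.018, -0.0]
wrist_force: [-2.0, 0.9, 0.3]
opening: 0.0001
gripper_force: 1.3
t: 6.37
eef_pos: [0.5018, -0.001, 0.0238]
orientation: [0.0, 1.0, 0.018, -0.0]
wrist_force: [-3.3, 0.9, -0.6]
opening: 0.0001
gripper_force: 1.4
```

To row units: 0.0005 m / 0.8 = 0.0006.

```bash
echo '[0,0,0,0.0006,0,0,0,0,0,0,0.0006,0,0,0]' | python3 -m jog; echo '[0,0,0,0.0006,0,0,0,0,0,0,0.0006,0,0,0]' | python3 -m jog
```

```text
t: 6.53
eef_pos: [0.5028, -0.0009, 0.0238]
orientation: [0.0, 1.0, 0.018, -0.0]
wrist_force: [-2.6, 0.8, 0.2]
opening: -0.0004
gripper_force: 1.4
t: 6.7
eef_pos: [0.5038, -0.0009, 0.0238]
orientation: [0.0, 1.0, 0.018, -0.0]
wrist_force: [-4.1, -0.9, 0.9]
opening: 0.0001
gripper_force: 2.2
```

To row units: 0.0005 m / 0.8 = 0.0006.

```bash
echo '[0,0,0,0.0006,0,0,0,0,0,0,0.0006,0,0,0]' | python3 -m jog|grep -E 'eef|wrist'; echo '[0,0,0,0.0006,0,0,0]' | python3 -m jog|grep -E 'eef|wrist'; echo '[0,0,0,0.0006,0,0,0]' | python3 -m jog|grep -E 'eef|wrist'
```

```text
eef_pos: [0.5039, -0.001, 0.0237]
wrist_force: [-6.8, 0.6, 5.7]
eef_pos: [0.5039, -0.001, 0.0237]
wrist_force: [-9.7, 0.9, 6.4]
eef_pos: [0.5039, -0.0011, 0.0236]
wrist_force: [-9.1, 0.9, 6.5]
```

To row units: 0.0005 m / 0.8 = 0.0006.

```bash
echo '[0,0,0,0.0006,0,0,0]' | python3 -m jog|grep -E 'eef|wrist'; echo '[0,0,0,0.0006,0,0,0]' | python3 -m jog|grep -E 'eef|wrist'
```

```text
eef_pos: [0.5039, -0.0012, 0.0235]
wrist_force: [-11.4, 0.7, 7.5]
eef_pos: [0.504, -0.0013, 0.0234]
wrist_force: [-12.1, 1.2, 7.7]
```

To row units: 0.0005 m / 0.8 = 0.0006.

```bash
echo '[0,0,0,0.0006,0,0,0]' | python3 -m jog|grep -E 'eef|wrist'; python3 - <<'E'
from workcell import arm
import cv2,numpy as np
s=arm.snapshot("wrist");a=s["image"][:260,180:500]
t=arm.snapshot("scene");b=t["image"][200:300,200:340]
cv2.imwrite("pics/w2.png",np.hstack([cv2.resize(a,(400,325)),cv2.resize(b,(400,325),interpolation=cv2.INTER_CUBIC)]))
E
```

```text
eef_pos: [0.504, -0.0013, 0.0234]
wrist_force: [-12.8, 0.1, 8.9]
```

View pics/w2.png

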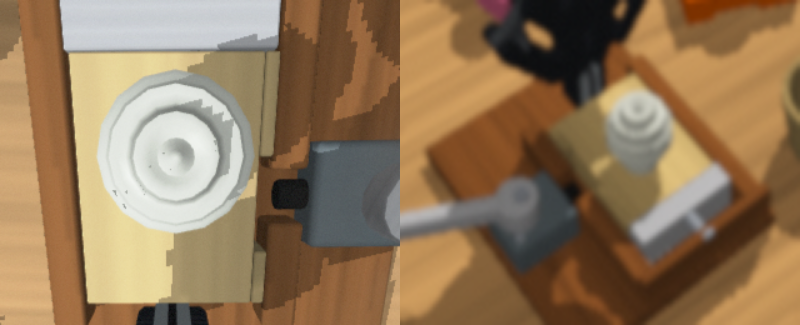

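The base is flush on the stop (edges meet at crop row 51), and the force rose to 13 N with no motion at x=0.504. The nose at (290,193) faces the notch. Next I back off and go to the lever.

To row units: -0.03 m / 0.8 = -0.0375, -0.02 m / 0.8 = -0.025.

```bash
echo '[0,0,0,-0.0025,0,0,0,0,0,0,-0.0025,0,0,0,0,0,0,-0.005,0,0,0,0,0,0,-0.01,0,0,0,0,0,0,-0.0188,0,0,0,0,0,0,-0.0063,0,-0.025,0,0,0,0,0,0,-0.0375,0,0,0,0,0,0,-0.025,0,0,0,0,0,0,0,0]' | python3 -m jog
cat >> h.py <<'E'
from scipy.spatial.transform import Rotation as Ro
def tool(o):
    q=np.array(o["orientation"]);return Ro.from_quat(q[[1,2,3,0]])
def lev(piv,theta,d,r=.07,z=.04):  # world lever angle theta, gap d behind the centre line
    from workcell import arm
    o=arm.get_obs();R=tool(o);u=np.array([np.cos(theta),np.sin(theta)]);p=np.array([-u[1],u[0]])
    w=np.r_[piv+r*u-d*p,z];yaw=np.arctan2(*R.as_matrix()[1::-1,0])
    print("t",round(o["t"],2),"tcp",o["eef_pos"].round(4),"target",w.round(4),"d_tool",R.inv().apply(w-o["eef_pos"]).round(4),"yaw now",round(yaw,3),"rz",round(-(theta+np.pi/2-yaw),3),"q",np.round(o["q"],2),"F",o["wrist_force"].round(1))
    v=np.r_[o["eef_pos"][:2]-piv];print("r",v@u,"d",-(v@p),"tool polar",np.hypot(*v).round(4),np.arctan2(v[1],v[0]).round(3))
E
python3 - <<'E'
from h import *
from workcell import arm
s=arm.snapshot("wrist");cv2.imwrite("pics/w3.png",s["image"][:400]);np.savez("w3.npz",**s)
lev(np.array([.560,-.080]),np.radians(-114),.024)
E
```

```text
t: 8.13
eef_pos: [0.4746, -0.0014, 0.0986]
orientation: [-0.001, 1.0, 0.018, 0.005]
wrist_force: [-0.3, 0.5, -0.6]
opening: 0.0002
gripper_force: 0.0
t 8.18 tcp [ 0.4733 -0.0014  0.0964] target [ 0.5096 -0.1342  0.04  ] d_tool [0.0311 0.1341 0.0564] yaw now 0.036 rz 0.455 q [ 0.33  0.19 -0.34  0.   -1.04  1.28] F [ 1.1 -0.2 -0.3]
r -0.03652993196438045 d 0.11113030796976428 tool polar 0.117 2.405
```

View pics/w3.png

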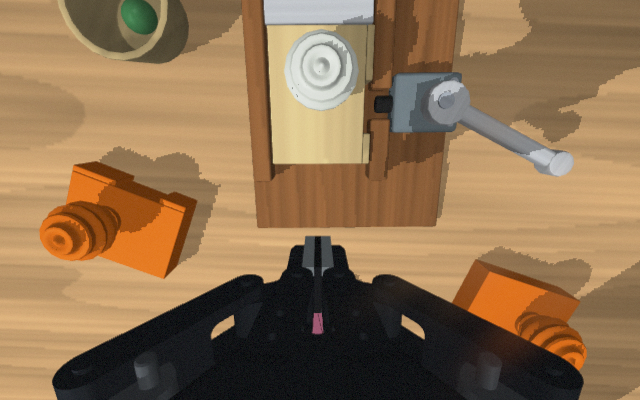

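The wrist view shows the base still against the stop (row 24), the lever hub at (449,100) and the lever end at (560,162). I'll refine the lever pose.

```bash
python3 - <<'E'
from h import *
s=np.load("w3.npz");P=pts(s)
for u,v in((449,100),(560,162),(505,133)):print(P[v,u].round(4))
a=ray(s,449,100,.056)[:2];b=ray(s,560,162,.051)[:2];print(a,b,np.linalg.norm(a-b),np.degrees(np.arctan2(*(b-a)[::-1])))
lev(a,np.arctan2(*(b-a)[::-1]),.024)
E
```

```text
[ 0.5597 -0.0808  0.0537]
[ 0.5236 -0.1614  0.0528]
[ 0.5409 -0.1215  0.0517]
[ 0.55949209 -0.07980806] [ 0.52342219 -0.16293836] 0.09061834587696277 -113.4558287528267
t 8.18 tcp [ 0.4733 -0.0014  0.0964] target [ 0.5096 -0.1345  0.04  ] d_tool [0.0311 0.1343 0.0564] yaw now 0.036 rz 0.445 q [ 0.33  0.19 -0.34  0.   -1.04  1.28] F [ 1.1 -0.2 -0.3]
r -0.03760983095871862 d 0.11023601905069634 tool polar 0.1165 2.403
```

To row units: 0.0269 m / 0.8 = 0.0336, 0.0188 m / 0.8 = 0.0235.

```bash
echo '[0,0,0,0.0078,0.0336,0,0,0,0,0,0.0078,0.0336,0,0,0,0,0,0.0078,0.0336,0,0,0,0,0,0.0078,0.0336,0,0,0,0,0,0.0078,0.0336,0,0,0,0,0,0,0,0,0,0,0,0,0,0,0.0235,0,0,0,0,0,0,0.0235,0,0,0,0,0,0,0.0235,0,0,0,0,0,0,0,0]' | python3 -m jog
python3 - <<'E'
from h import *
lev(np.array([.56,-.08]),np.radians(-113.6),.014,z=.04)
E
```

```text
t: 9.02
eef_pos: [0.5038, -0.1349, 0.0332]
orientation: [-0.001, 1.0, 0.017, -0.004]
wrist_force: [-0.3, 0.2, -0.3]
opening: -0.0002
gripper_force: 0.0
t 9.02 tcp [ 0.5038 -0.1349  0.0332] target [ 0.5191 -0.1385  0.04  ] d_tool [ 0.0152  0.0042 -0.0069] yaw now 0.034 rz 0.446 q [ 0.04  0.35 -0.29 -0.   -0.93  1.57] F [-0.3  0.2 -0.3]
r 0.07276455459268073 d 0.029538116496291893 tool polar 0.0785 -2.368
```

To row units: -0.004 m / 0.8 = -0.005, -0.003 m / 0.8 = -0.0038.

```bash
echo '[0,0,0,0,0,-0.005,0,0,0,0,0,0,-0.0038,0,0,0,0,0.0038,0.0013,0,0,0,0,0,0.0038,0.0013,0,0,0,0,0,0.0038,0.0013,0,0,0,0,0,0.0025,0.0013,0,0,0,0,0,0,0,0,0]' | python3 -m jog
cat >> h.py <<'E'
def plan(phi1,n,dyaw,R=.0714,piv=np.array([.56,-.08]),z=.041):
    from workcell import arm
    o=arm.get_obs();T=tool(o).as_matrix();yaw=np.arctan2(T[1,0],T[0,0]);p=o["eef_pos"];v=p[:2]-piv
    phi=np.arctan2(v[1],v[0]);r=np.hypot(*v);print("t",round(o["t"],2),"tcp",p.round(4),"phi",phi.round(3),"r",r.round(4),"yaw",yaw.round(3),"F",o["wrist_force"].round(1),"q6",o["q"][5].round(2))
    pr=v
    for i in range(1,n+1):
        f=phi+(phi1-phi)*i/n;rr=r+(R-r)*i/n;w=rr*np.array([np.cos(f),np.sin(f)]);d=w-pr;pr=w
        y=yaw+dyaw*(i-1)/n;print([round(np.cos(y)*d[0]+np.sin(y)*d[1],4),round(np.sin(y)*d[0]-np.cos(y)*d[1],4)],end=" ")
    print("rz",round(-dyaw/n,4),"dz",round(p[2]-z,4))
E
python3 -c "
from h import *
plan(-1.75,12,.22)"
```

```text
t: 9.6
eef_pos: [0.5188, -0.1391, 0.0445]
orientation: [0.0, 1.0, 0.018, 0.0]
wrist_force: [-0.7, 0.8, -0.0]
opening: 0.0001
gripper_force: 0.0
t 9.6 tcp [ 0.5188 -0.1391  0.0445] phi -2.179 r 0.0721 yaw 0.035 F [-0.7  0.8 -0. ] q6 1.58
[np.float64(0.0021), np.float64(0.0015)] [np.float64(0.0021), np.float64(0.0014)] [np.float64(0.0022), np.float64(0.0014)] [np.float64(0.0022), np.float64(0.0013)] [np.float64(0.0022), np.float64(0.0013)] [np.float64(0.0022), np.float64(0.0013)] [np.float64(0.0023), np.float64(0.0012)] [np.float64(0.0023), np.float64(0.0012)] [np.float64(0.0023), np.float64(0.0011)] [np.float64(0.0023), np.float64(0.0011)] [np.float64(0.0023), np.float64(0.0011)] [np.float64(0.0023), np.float64(0.001)] rz -0.0183 dz 0.0035
```

To row units: 0.0023 m / 0.8 = 0.0029, 0.0022 m / 0.8 = 0.0028, -0.018 rad / 6.2832 = -0.0029.

```bash
echo '[0,0,-0.0029,0.0026,0.0019,0.0013,0,0,0,-0.0029,0.0026,0.0018,0.0013,0,0,0,-0.0029,0.0028,0.0018,0.0019,0,0,0,-0.0029,0.0028,0.0016,0,0,0,0,-0.0029,0.0028,0.0016,0,0,0,0,-0.0029,0.0028,0.0016,0,0,0,0,-0.0029,0.0029,0.0015,0,0,0,0,-0.0029,0.0029,0.0015,0,0,0,0,-0.0029,0.0029,0.0014,0,0,0,0,-0.0029,0.0029,0.0014,0,0,0,0,-0.0029,0.0029,0.0014,0,0,0,0,-0.0029,0.0029,0.0013,0,0]' | python3 -m jog |grep wrist
python3 -c "
from h import *
plan(-1.4,12,.18)"
```

```text
wrist_force: [-1.6, 0.6, -0.1]
t 10.6 tcp [ 0.5468 -0.1502  0.0409] phi -1.756 r 0.0714 yaw 0.253 F [-1.6  0.6 -0.1] q6 1.82
[np.float64(0.0019), np.float64(0.0009)] [np.float64(0.0019), np.float64(0.0008)] [np.float64(0.002), np.float64(0.0008)] [np.float64(0.002), np.float64(0.0008)] [np.float64(0.002), np.float64(0.0008)] [np.float64(0.002), np.float64(0.0007)] [np.float64(0.002), np.float64(0.0007)] [np.float64(0.002), np.float64(0.0007)] [np.float64(0.002), np.float64(0.0006)] [np.float64(0.002), np.float64(0.0006)] [np.float64(0.002), np.float64(0.0006)] [np.float64(0.002), np.float64(0.0006)] rz -0.015 dz -0.0001
```

To row units: 0.002 m / 0.8 = 0.0025, 0.0019 m / 0.8 = 0.0024, -0.015 rad / 6.2832 = -0.0024.

```bash
echo '[0,0,-0.0024,0.0024,0.0011,0,0,0,0,-0.0024,0.0024,0.001,0,0,0,0,-0.0024,0.0025,0.001,0,0,0,0,-0.0024,0.0025,0.001,0,0,0,0,-0.0024,0.0025,0.001,0,0,0,0,-0.0024,0.0025,0.0009,0,0,0,0,-0.0024,0.0025,0.0009,0,0,0,0,-0.0024,0.0025,0.0009,0,0,0,0,-0.0024,0.0025,0.0008,0,0,0,0,-0.0024,0.0025,0.0008,0,0,0,0,-0.0024,0.0025,0.0008,0,0,0,0,-0.0024,0.0025,0.0008,0,0]' | python3 -m jog |grep wrist
python3 -c "
from h import *
plan(-1.05,12,.24)"
```

```text
wrist_force: [-5.6, 0.9, 1.3]
t 11.6 tcp [ 0.5713 -0.1504  0.0407] phi -1.411 r 0.0713 yaw 0.433 F [-5.6  0.9  1.3] q6 2.0
[np.float64(0.0021), np.float64(0.0006)] [np.float64(0.0021), np.float64(0.0005)] [np.float64(0.0021), np.float64(0.0005)] [np.float64(0.0021), np.float64(0.0005)] [np.float64(0.0021), np.float64(0.0005)] [np.float64(0.0021), np.float64(0.0004)] [np.float64(0.0021), np.float64(0.0004)] [np.float64(0.0021), np.float64(0.0004)] [np.float64(0.0021), np.float64(0.0004)] [np.float64(0.0021), np.float64(0.0004)] [np.float64(0.0021), np.float64(0.0003)] [np.float64(0.0021), np.float64(0.0003)] rz -0.02 dz -0.0003
```

To row units: 0.0021 m / 0.8 = 0.0026, 0.0006 m / 0.8 = 0.0008, -0.02 rad / 6.2832 = -0.0032.

```bash
echo '[0,0,-0.0032,0.0026,0.0008,0,0,0,0,-0.0032,0.0026,0.0006,0,0,0,0,-0.0032,0.0026,0.0006,0,0,0,0,-0.0032,0.0026,0.0006,0,0,0,0,-0.0032,0.0026,0.0006,0,0,0,0,-0.0032,0.0026,0.0005,0,0]' | python3 -m jog |grep wrist;  echo '[0,0,-0.0032,0.0026,0.0005,0,0,0,0,-0.0032,0.0026,0.0005,0,0,0,0,-0.0032,0.0026,0.0005,0,0]' | python3 -m jog |grep wrist
python3 -c "
from h import *
plan(-.8,10,.1)"
```

```text
wrist_force: [-7.8, -0.3, 2.5]
wrist_force: [-7.6, -1.2, 3.1]
t 12.35 tcp [ 0.5885 -0.1454  0.0405] phi -1.16 r 0.0713 yaw 0.613 F [-7.6 -1.2  3.1] q6 2.17
[np.float64(0.0025), np.float64(0.0005)] [np.float64(0.0025), np.float64(0.0004)] [np.float64(0.0025), np.float64(0.0003)] [np.float64(0.0026), np.float64(0.0003)] [np.float64(0.0026), np.float64(0.0002)] [np.float64(0.0026), np.float64(0.0002)] [np.float64(0.0026), np.float64(0.0001)] [np.float64(0.0026), np.float64(0.0)] [np.float64(0.0026), np.float64(-0.0)] [np.float64(0.0026), np.float64(-0.0001)] rz -0.01 dz -0.0005
```

To row units: 0.002 m / 0.8 = 0.0025, 0.0004 m / 0.8 = 0.0005, -0.02 rad / 6.2832 = -0.0032.

```bash
echo '[0,0,-0.0032,0.0025,0.0005,0,0,0,0,-0.0032,0.0025,0.0005,0,0,0,0,-0.0032,0.0025,0.0004,0,0,0,0,-0.0032,0.0025,0.0004,0,0,0,0,-0.0032,0.0025,0.0004,0,0]' | python3 -m jog |grep wrist;  echo '[0,0,-0.0032,0.0025,0.0004,0,0,0,0,-0.0032,0.0025,0.0004,0,0,0,0,-0.0032,0.0025,0.0004,0,0]' | python3 -m jog |grep wrist
python3 -c "
from h import *
plan(-.65,10,.1)"
```

```text
wrist_force: [-7.7, -1.5, 3.3]
wrist_force: [-10.0, -3.4, 4.3]
t 13.02 tcp [ 0.6016 -0.1381  0.0404] phi -0.949 r 0.0715 yaw 0.773 F [-10.   -3.4   4.3] q6 2.31
[np.float64(0.0021), np.float64(0.0003)] [np.float64(0.0021), np.float64(0.0002)] [np.float64(0.0021), np.float64(0.0002)] [np.float64(0.0021), np.float64(0.0002)] [np.float64(0.0021), np.float64(0.0001)] [np.float64(0.0021), np.float64(0.0001)] [np.float64(0.0021), np.float64(0.0)] [np.float64(0.0021), np.float64(-0.0)] [np.float64(0.0021), np.float64(-0.0001)] [np.float64(0.0021), np.float64(-0.0001)] rz -0.01 dz -0.0006
```

Lever value is about 1.4, near its peak effort, and the force is 11 N. I'll keep going.

To row units: 0.002 m / 0.8 = 0.0025, 0.0003 m / 0.8 = 0.0004, -0.02 rad / 6.2832 = -0.0032.

```bash
echo '[0,0,-0.0032,0.0025,0.0004,0,0,0,0,-0.0032,0.0025,0.0004,0,0,0,0,-0.0032,0.0025,0.0004,0,0,0,0,-0.0032,0.0025,0.0004,0,0]' | python3 -m jog |grep wrist;  echo '[0,0,-0.0032,0.0025,0.0004,0,0,0,0,-0.0032,0.0025,0.0004,0,0,0,0,-0.0032,0.0025,0.0004,0,0]' | python3 -m jog |grep wrist
python3 -c "
from h import *
plan(-.5,10,.1)"
```

```text
wrist_force: [-12.7, -6.1, 5.0]
wrist_force: [-12.0, -5.5, 4.1]
t 13.6 tcp [ 0.6116 -0.1304  0.0404] phi -0.773 r 0.0721 yaw 0.913 F [-12.   -5.5   4.1] q6 2.44
[np.float64(0.002), np.float64(0.0001)] [np.float64(0.002), np.float64(0.0001)] [np.float64(0.002), np.float64(0.0001)] [np.float64(0.002), np.float64(0.0)] [np.float64(0.002), np.float64(-0.0)] [np.float64(0.002), np.float64(-0.0)] [np.float64(0.002), np.float64(-0.0001)] [np.float64(0.002), np.float64(-0.0001)] [np.float64(0.0019), np.float64(-0.0001)] [np.float64(0.0019), np.float64(-0.0002)] rz -0.01 dz -0.0006
```

To row units: 0.002 m / 0.8 = 0.0025, 0.0002 m / 0.8 = 0.0003, -0.02 rad / 6.2832 = -0.0032.

```bash
echo '[0,0,-0.0032,0.0025,0.0003,0,0,0,0,-0.0032,0.0025,0.0003,0,0,0,0,-0.0032,0.0025,0.0003,0,0,0,0,-0.0032,0.0025,0.0001,0,0]' | python3 -m jog |grep wrist;  echo '[0,0,-0.0032,0.0025,0.0001,0,0,0,0,-0.0032,0.0025,0.0001,0,0,0,0,-0.0032,0.0025,0.0001,0,0]' | python3 -m jog |grep wrist
python3 -c "
from h import *
plan(-.4,10,.1)"
```

```text
wrist_force: [-6.3, -5.5, 2.4]
wrist_force: [-0.5, 0.2, 0.2]
t 14.18 tcp [ 0.6245 -0.1176  0.0409] phi -0.528 r 0.0746 yaw 1.053 F [-0.5  0.2  0.2] q6 2.56
[np.float64(0.001), np.float64(-0.0003)] [np.float64(0.0009), np.float64(-0.0003)] [np.float64(0.0009), np.float64(-0.0003)] [np.float64(0.0009), np.float64(-0.0003)] [np.float64(0.0009), np.float64(-0.0003)] [np.float64(0.0009), np.float64(-0.0003)] [np.float64(0.0009), np.float64(-0.0003)] [np.float64(0.0009), np.float64(-0.0003)] [np.float64(0.0009), np.float64(-0.0003)] [np.float64(0.0009), np.float64(-0.0003)] rz -0.01 dz -0.0001
```

The force dropped to zero, so it snapped. I'll back off, rise and check.

To row units: -0.035 m / 0.8 = -0.0438, -0.02 m / 0.8 = -0.025.

```bash
echo '[0,0,0,-0.0063,0,0,0,0,0,0,-0.0188,0,0,0,0,0,0,-0.0188,0,-0.025,0,0,0,0,0,0,-0.0438,0,0,0,0,0,0,-0.0438,0,0,0,0,-0.025,0.025,-0.025,0,0,0,0,-0.025,0.025,0,0,0,0,0,0,0,0,0,0,0,0,0,0,0,0]' | python3 -m jog
python3 - <<'E'
from h import *
from workcell import arm
im=[]
for n,(a,b,c,d) in dict(top=(120,270,290,470),scene=(200,390,180,400)).items():
    s=arm.snapshot(n);np.savez(n+"9.npz",**s);im.append(cv2.resize(s["image"][a:b,c:d],(400,340),interpolation=cv2.INTER_CUBIC))
cv2.imwrite("pics/end.png",np.hstack(im))
E
```

```text
t: 14.93
eef_pos: [0.6218, -0.2037, 0.1511]
orientation: [0.0, 0.866, 0.501, 0.001]
wrist_force: [0.2, 0.2, -0.7]
opening: 0.0001
gripper_force: 0.0
```

View pics/end.png

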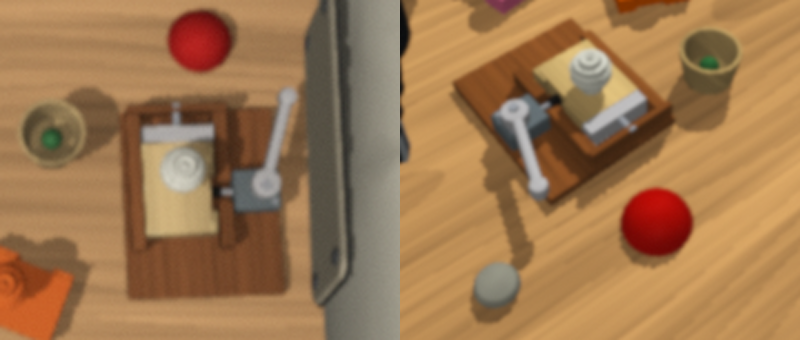

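The top crop shows the hub at (265,183) and the lever end at (288,97), about 15° short of the channel direction. I'll measure it precisely and see whether it moves.

```bash
cat > m.py <<'E'
from h import *
from workcell import arm
s=arm.snapshot("scene");P=pts(s);m=(P[...,2]>.04)&(P[...,2]<.06)
H=P[m];v=H[:,:2]-[.56,-.08];r=np.hypot(*v.T);k=(r>.03)&(r<.105)&(v[:,1]<.015)
a=np.arctan2(v[k,1],v[k,0]);far=r[k]>.06
print(k.sum(),"angles",np.median(a),np.median(a[far]),"value",np.median(a[far])+2.182-.036,arm.get_obs()["t"])
E
python3 m.py; python3 - <<'E'
from h import *
s=np.load("top9.npz")
g=lambda u,v,z:ray(s,290+(u+.5)*.45-.5,120+(v+.5)*150/340-.5,z)[:2]
a=g(265,183,.056);b=g(288,97,.051);print(a,b,np.arctan2(*(b-a)[::-1])+2.182-.036)
E
echo '[0,0,0,0,0,0,0,0,0,0,0,0,0,0,0,0,0,0,0,0,0,0,0,0,0,0,0,0,0,0,0,0,0,0,0,0,0,0,0,0,0,0]' | python3 -m jog|head -1; python3 m.py
```

```text
302 angles -0.28366026533553534 -0.2817446591446517 value 1.8642553408553482 15.0833
[ 0.55985088 -0.07724755] [ 0.64567107 -0.10379189] 1.8460313611465695
t: 15.58
302 angles -0.28480477367411516 -0.2812520278029824 value 1.8647479721970175 15.6333
```

The lever is resting near 1.86, just about dead centre and not snapped. I'll go back behind it and push it on to its stop.

```bash
python3 -c "
from h import *
lev(np.array([.56,-.08]),-.282,.034,z=.041)"
```

```text
t 15.63 tcp [ 0.6216 -0.2018  0.1509] target [ 0.6178 -0.1321  0.041 ] d_tool [ 0.0586 -0.0379  0.1099] yaw now 1.051 rz -0.237 q [-0.08  0.49  0.25  0.   -1.33  2.7 ] F [ 0.3 -1.4  1.3]
r 0.09301836065449323 d 0.0998644116539696 tool polar 0.1365 -1.103
```

To row units: 0.03 m / 0.8 = 0.0375, 0.02 m / 0.8 = 0.025.

```bash
echo '[0,0,0,0.025,-0.0158,0,0,0,0,0,0.025,-0.0158,0,0,0,0,0,0.0233,-0.0159,0,0,0,0,0,0,0,0,0,0,0,0,0,0,0.0375,0,0,0,0,0,0,0.0375,0,0,0,0,0,0,0.0375,0,0,0,0,0,0,0.025,0,0,0,0,0,0,0,0,0,0,0,0,0,0,0]' | python3 -m jog
python3 -c "
from h import *
lev(np.array([.56,-.08]),-.282,.014,z=.041)"
```

```text
t: 16.47
eef_pos: [0.6173, -0.1327, 0.0404]
orientation: [-0.0, 0.865, 0.502, -0.001]
wrist_force: [0.8, -1.5, 1.6]
opening: 0.0
gripper_force: 0.0
t 16.47 tcp [ 0.6173 -0.1327  0.0404] target [ 0.6233 -0.1129  0.041 ] d_tool [ 0.0201 -0.0045 -0.0006] yaw now 1.051 rz -0.237 q [ 0.04  0.53  0.02  0.   -1.06  2.59] F [ 0.8 -1.5  1.6]
r 0.06965840753381651 d 0.03464134081355908 tool polar 0.0778 -0.743
```

To row units: 0.003 m / 0.8 = 0.0038, 0.002 m / 0.8 = 0.0025.

```bash
echo '[0,0,0,0.0038,-0.0009,0,0,0,0,0,0.0038,-0.0009,0,0,0,0,0,0.0038,-0.0009,0,0,0,0,0,0.0038,-0.0009,0,0,0,0,0,0.0025,-0.0006,0,0,0,0,0,0.0025,-0.0006,0,0,0,0,0,0.0025,-0.0006,0,0]' | python3 -m jog|grep -E 'eef|wrist'; echo '[0,0,0,0.0025,-0.0006,0,0,0,0,0,0.0025,-0.0006,0,0]' | python3 -m jog|grep -E 'eef|wrist';echo '[0,0,0,0.0025,-0.0006,0,0,0,0,0,0.0025,-0.0006,0,0]' | python3 -m jog|grep -E 'eef|wrist'; python3 m.py
```

```text
eef_pos: [0.6231, -0.1142, 0.0411]
wrist_force: [-1.0, -0.2, -0.1]
eef_pos: [0.6241, -0.1103, 0.0409]
wrist_force: [-0.3, 0.4, 0.8]
eef_pos: [0.6252, -0.1063, 0.0408]
wrist_force: [0.6, 0.3, -0.3]
289 angles -0.005443242329792323 -0.009986940883930607 value 2.136013059116069 17.4333
```

The lever now reads 2.14 (shut). I'll retreat and verify.

To row units: -0.035 m / 0.8 = -0.0438, -0.02 m / 0.8 = -0.025.

```bash
echo '[0,0,0,-0.0125,0.0025,0,0,0,0,0,-0.025,0.005,0,0,0,0,0,-0.0125,0,-0.025,0,0,0,0,0,0,-0.0438,0,0,0,0,0,0,-0.0438,0,0,0,0,-0.025,0.025,-0.025,0,0,0,0,-0.025,0.025,0,0,0,0,0,0,0,0,0,0,0,0,0,0,0,0,0,0,0,0,0,0,0]' | python3 -m jog
python3 m.py
python3 - <<'E'
from h import *
from workcell import arm
im=[]
for n,(a,b,c,d) in dict(top=(120,270,290,470),scene=(200,390,180,400)).items():
    s=arm.snapshot(n);im.append(cv2.resize(s["image"][a:b,c:d],(400,340),interpolation=cv2.INTER_CUBIC))
cv2.imwrite("pics/end2.png",np.hstack(im))
E
```

```text
t: 18.27
eef_pos: [0.6248, -0.1991, 0.1502]
orientation: [-0.0, 0.865, 0.501, -0.0]
wrist_force: [-1.9, 0.5, 0.3]
opening: 0.0001
gripper_force: 0.0
322 angles -0.01134138096867867 -0.004640997743358867 value 2.141359002256641 18.3167
```

View pics/end2.png

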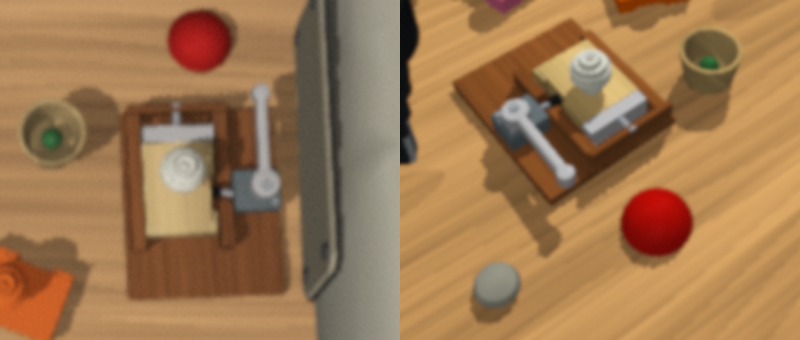

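The lever is closed along the channel, from hub (265,183) to end (262,95), and reads about 2.14. The base is flush with the stop at row 141, and the other things haven't moved. I'm handing it in.

```bash
python3 -c "
from workcell import arm
print(arm.close_job())"
```

```text
the job is handed in; nothing more can be done
None
```

The base is fully home against the end stop and clamped: the lever reads about 2.14 rad and stays shut by itself, forces I read stayed under about 16 N, and the cup, marble, dome and pebble look unmoved (ring not rechecked). The lever first stuck near dead centre (about 1.86) and needed a second light push to snap shut.

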